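Put the refilled spice jars back in the rack, each in front of its tin

TASK

The four spice jars have been refilled: move them from the wire rack to the front shelf of the wooden spice rack, each standing upright squarely in front of the refill tin of its own colour, so that the row of jars runs in the same order as the row of tins. Set each jar down on the shelf rather than dropping it, do not tip one over, and leave the tins where they stand.

Things in the scene. Friction and masses are not known exactly. Their poses are not given: they have to be found in the camera images.
- jar_red: Round clear spice jar of brick-red paprika with a red screw cap, loose, upright in the wire rack at the start. 100 mm tall in all; the cap is 45 mm across and takes the top 32 mm, the glass below it is 44 mm across; about 0.17 kg (0.12 to 0.24). Origin: centre of the underside; z up its axis. Its yaw means nothing.
- jar_yellow: Round clear spice jar of ochre turmeric with a yellow screw cap, loose, upright in the wire rack at the start. 100 mm tall in all; the cap is 45 mm across and takes the top 32 mm, the glass below it is 44 mm across; about 0.17 kg (0.12 to 0.24). Origin: centre of the underside; z up its axis. Its yaw means nothing.
- jar_green: Round clear spice jar of dull green herbs with a green screw cap, loose, upright in the wire rack at the start. 100 mm tall in all; the cap is 45 mm across and takes the top 32 mm, the glass below it is 44 mm across; about 0.17 kg (0.12 to 0.24). Origin: centre of the underside; z up its axis. Its yaw means nothing.
- jar_blue: Round clear spice jar of pale salt with a blue screw cap, loose, upright in the wire rack at the start. 100 mm tall in all; the cap is 45 mm across and takes the top 32 mm, the glass below it is 44 mm across; about 0.17 kg (0.12 to 0.24). Origin: centre of the underside; z up its axis. Its yaw means nothing.
- tin_red: Square red painted refill tin, round lid ringed in bare steel, 54 x 54 mm, 45 mm tall, loose, 0.24 kg, on the rear step of the spice rack and square to it. Origin: centre of the underside; axes as the spice rack's. The red-capped jar's place is on the front shelf straight in front of it (towards the rack's -x), centres about 84 mm apart.
- tin_yellow: Square yellow painted refill tin, round lid ringed in bare steel, 54 x 54 mm, 45 mm tall, loose, 0.24 kg, on the rear step of the spice rack and square to it. Origin: centre of the underside; axes as the spice rack's. The yellow-capped jar's place is on the front shelf straight in front of it (towards the rack's -x), centres about 84 mm apart.
- tin_green: Square green painted refill tin, round lid ringed in bare steel, 54 x 54 mm, 45 mm tall, loose, 0.24 kg, on the rear step of the spice rack and square to it. Origin: centre of the underside; axes as the spice rack's. The green-capped jar's place is on the front shelf straight in front of it (towards the rack's -x), centres about 84 mm apart.
- tin_blue: Square blue painted refill tin, round lid ringed in bare steel, 54 x 54 mm, 45 mm tall, loose, 0.24 kg, on the rear step of the spice rack and square to it. Origin: centre of the underside; axes as the spice rack's. The blue-capped jar's place is on the front shelf straight in front of it (towards the rack's -x), centres about 84 mm apart.
- wire_rack: Low chrome wire rack with a white floor, fixed, 102 mm (its x) by 290 mm (its y), yaw within 0.25 rad. The jars stand in it in a row along its y, 66 mm apart, on its floor 16 mm above the worktop; a wire rail round its edge has its top 45 mm above the worktop. Origin: centre of the underside, on the worktop; z up. It may be left or right.
- spice_rack: Wooden rack, fixed, 180 mm (x) by 290 mm (y), yaw within 0.25 rad, left or right. Front (-x): empty shelf 12 mm above worktop, 73 mm deep, mid-line at x=-41.5 mm; front lip 28 mm high. Rear: step 22 mm high from x=-5 mm; tins in a row at x=+43, y=-99, -33, 33, 99 mm. End boards 36 mm high in front, 62 mm at the rear. Origin: centre of underside, on worktop; z up.
Things that resemble listed ones, but are neither listed nor needed, are in the scene too. Leave any orange or pink look-alike of the tin_green alone.

How it is judged:
At the end, for the whole second after the job is handed in: Every jar stands upright (within 0.1 rad), released and at rest on the front shelf of the wooden rack, its centre within 15 mm, along the row, of the centre of the tin of its own colour (y of jar_red in the frame of tin_red between -0.015 and 0.015 m and x of jar_red in the frame of spice_rack between -0.059 and -0.024 m and z of jar_red in the frame of spice_rack between 0.008 and 0.016 m and angle between each of jar_red, jar_yellow, jar_green, jar_blue's own z axis and vertical below 0.1 rad and linear speed of each of jar_red, jar_yellow, jar_green, jar_blue below 0.02 m/s and y of jar_yellow in the frame of tin_yellow between -0.015 and 0.015 m and x of jar_yellow in the frame of spice_rack between -0.059 and -0.024 m and z of jar_yellow in the frame of spice_rack between 0.008 and 0.016 m and y of jar_green in the frame of tin_green between -0.015 and 0.015 m and x of jar_green in the frame of spice_rack between -0.059 and -0.024 m and z of jar_green in the frame of spice_rack between 0.008 and 0.016 m and y of jar_blue in the frame of tin_blue between -0.015 and 0.015 m and x of jar_blue in the frame of spice_rack between -0.059 and -0.024 m and z of jar_blue in the frame of spice_rack between 0.008 and 0.016 m); the robot touches nothing.
It fails at once if a jar is dropped (moves faster than 0.65 m/s, a fall of about 2 cm, with no finger on it) ((contact force between the fingers and jar_red below 0.05 N and linear speed of jar_red above 0.65 m/s) or (contact force between the fingers and jar_yellow below 0.05 N and linear speed of jar_yellow above 0.65 m/s) or (contact force between the fingers and jar_green below 0.05 N and linear speed of jar_green above 0.65 m/s) or (contact force between the fingers and jar_blue below 0.05 N and linear speed of jar_blue above 0.65 m/s)).
It fails at once if a jar is tipped over (more than 0.8 rad) (angle between any of jar_red, jar_yellow, jar_green, jar_blue's own z axis and vertical above 0.8 rad).
It fails at once if a tin is shifted by more than 12 mm or tipped by more than 0.2 rad (distance of any of tin_red, tin_yellow, tin_green, tin_blue from where it was at the start of the episode above 0.012 m or angle between any of tin_red, tin_yellow, tin_green, tin_blue's own z axis and vertical above 0.2 rad).
It also fails if it takes over 96 s, if anything falls off the work surface, if the arm or the gripper's body presses on something with over 40 N, if the wrist force passes 120 N, or if a joint passes its speed limit or range.

ROBOT

A 7-joint arm with a two-finger parallel gripper is mounted at the origin on the work surface. World frame = base frame: x ahead of the robot, y to its left, z up, the work surface at z = 0. Lengths are in m, angles in rad, forces in N, time in s.
With the tool pointing down it reaches from about 0.35 to 0.9 m from the base axis. Payload 19.9 kg.
Tool frame: the origin (TCP) lies at the very end of the fingers, on their centre line; the grasp point (between the pads) lies 19 mm behind it (ctrl.tcp_to_grasp is the z of the grasp point in the tool frame, in m); z points along the fingers, y is the line along which they close (so a half turn about z gives the same grasp; the last joint's range is limited). The gripper opens to 94 mm and grips with 3 to 60 N. Pads are 16 mm wide; open, the fingers measure 119 mm over their backs; the gripper's body (75 mm by 177 mm) begins 78 mm behind the grasp point.
Start: joints at [-1.373, 0.417, -0.01, 1.614, 0.005, 1.111, -0.053], TCP at [0.148, 0.607, 0.205] pointing down, gripper open.
Joint ranges: [-2.81, 2.81], [-0.39, 2.02], [-1.27, 1.25], [0.06, 2.57], [-1.19, 4.33], [0.19, 2], [-2.82, 2.82]. Speed limits (rad/s): [1.89, 1.89, 2.39, 2.39, 3.01, 3.01, 3.01].

INTERFACE

Orientations are given as a rotation vector (axis times angle).
In Python, from cell import ctrl, effector, planner, monitor, viewer, job_done gives the robot as it stands. Calls block until the motion is done:
- ctrl.move_ptp(position, orientation): joint-space move of the TCP to a pose.
- ctrl.line_to(position, rot=None, speed=0.15): straight line of the TCP; rot=None keeps the orientation; speed is the mean speed in m/s.
- ctrl.goto_joints(angles): joint-space move.
- effector.open_gripper() and effector.close_gripper(grasp_force=None): open the fingers fully, or close them until they stop; grasp_force is the grip in N (None keeps the last).
- ctrl.sleep(seconds).
- planner.inverse_kinematics(position, orientation): joint angles nearest the present ones, or None.
- monitor.sense(): the state.
- viewer.snapshot(name): name is "scene" or "top"; returns a dict with "color" (480x640x3 uint8, red, green, blue), "z_map" (480x640 float32, m along the optical axis (not along the pixel's ray), 0 where there is no reading), "fovy" (degrees; the focal length in pixels is half the picture's height over the tangent of half this angle, whatever the lens; pixels are square), "cx", "cy" (the principal point, pixels), "distortion" ([k1, k2, p1, p2, k3] as OpenCV has them; the pictures are not rectified), "R" (3x3) and "t" (3): a world point X has camera coordinates R X + t. Camera axes: x right, y down, z forward; pixel columns grow to the right and rows downward; lengths in m; the calibration is good to about 2 mm. A picture is of the moment at which its call begins.
A pose or a line that the arm cannot do raises ctrl.MotionError and nothing moves.
- job_done(): hands the job in; it is judged then, once.
The state is a dict: "time_s": time; "qpos": joint angles; "qvel": joint speeds; "tau": joint torques, N m; "ee_pos": TCP position; "tool_rot": TCP orientation; "wrist_force": force on the tool from outside, world axes, zero at the start; "moment": the same for the moment, N m; "finger_gap": finger opening in m; "grip_force": force on a finger pad.
Only numpy, scipy, OpenCV 4.12 (cv2) and the standard library are available. Lean on these libraries where they do the work, as an engineer would, in place of code of your own. Each camera call takes 0.05 s, during which the arm holds its last target. There are 200 camera calls.

## Working session

There is one attempt and no reset: what is moved stays moved. The work goes in short steps, each a Python script; the robot and the scene stay as the last script left them, time stands still between calls to the robot, and variables do not carry over. Pictures are saved under pics/ and viewed, at most 14 in all, crops included, and the job is handed in when it is done.

```bash
mkdir -p pics; ls; python3 - <<'E'
from cell import viewer,monitor
import cv2,numpy as np
for n in ("scene","top"):
    s=viewer.snapshot(n); cv2.imwrite(f"pics/{n}0.png",s["color"][:,:,::-1]); np.savez(f"{n}0.npz",**s)
    print(n,s["fovy"],s["cx"],s["cy"],s["distortion"],-np.array(s["R"]).T@s["t"],np.round(s["R"],2).tolist())
m=monitor.sense();print(m)
E
```

```text
pics
scene 44.55465376770657 319.98454297155257 247.57869171549822 [0.03421684 0.         0.         0.         0.        ] [ 1.35253125 -0.03074129  0.60657874] [[0.04, 1.0, -0.02], [0.54, -0.04, -0.84], [-0.84, 0.02, -0.54]]
top 45.038458367735274 318.1824494816855 235.77065708339944 [-0.05974516  0.          0.          0.          0.        ] [0.33607875 0.00342421 1.31558715] [[-0.0, -1.0, 0.01], [-0.99, -0.0, -0.13], [0.13, -0.01, -0.99]]
{'time_s': 0.1, 'qpos': array([-1.37350985,  0.41790028, -0.01030107,  1.6141154 ,  0.00470264,
        1.11071673, -0.05300264]), 'qvel': array([-0.00012469, -0.00061685,  0.00093468, -0.00025175,  0.00037511,
        0.00120004, -0.00046307]), 'tau': array([ 2.34610910e-03, -8.52593780e+01,  6.40921611e-01, -4.26704836e+01,
       -4.87873773e-02,  1.63228973e-02,  6.06775302e-06]), 'ee_pos': array([0.14775825, 0.60692486, 0.204896  ]), 'tool_rot': array([-3.74181785e-01, -3.11918533e+00,  1.75192063e-03]), 'wrist_force': array([ 0.16490816,  0.11393689, -0.72826381]), 'moment': array([-0.01336089,  0.02737512,  0.07964121]), 'grip_force': 0.0, 'finger_gap': 0.09391171132993502}
```

View pics/top0.png

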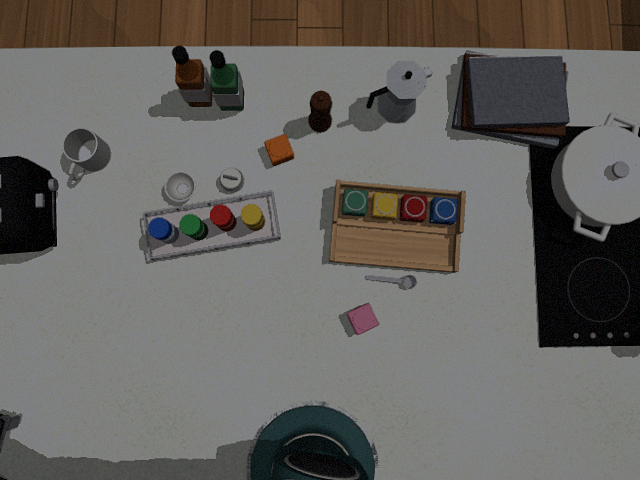

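View pics/scene0.png

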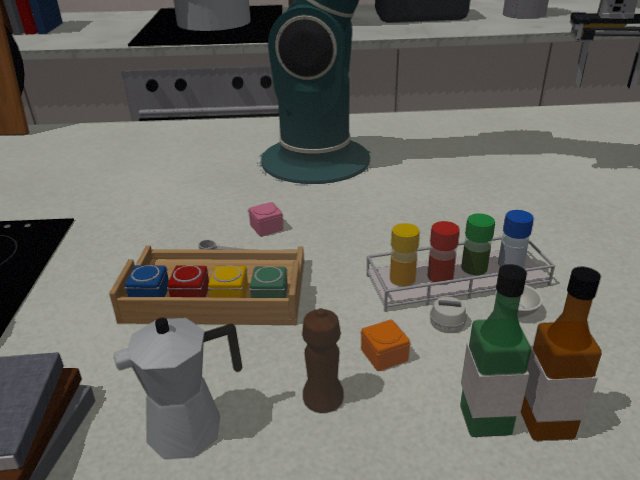

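Top view: the caps are blue (160,229), green (193,226), red (222,216) and yellow (252,215). The tins are green (355,201), yellow (385,205), red (413,207) and blue (444,210). The scene view shows the same orders, with every jar upright.

```bash
cat > util.py <<'E'
import cv2,numpy as np
def cloud(s):
    """World point of every pixel (480x640x3) from the depth map."""
    f=240/np.tan(np.radians(float(s["fovy"]))/2)
    K=np.array([[f,0,float(s["cx"])],[0,f,float(s["cy"])],[0,0,1]])
    v,u=np.mgrid[:480,:640]
    n=cv2.undistortPoints(np.stack([u,v],-1).reshape(-1,1,2).astype(float),K,np.array(s["distortion"],float)).reshape(480,640,2)
    pc=np.dstack([n,np.ones((480,640))])
    R,t=np.array(s["R"]),np.array(s["t"])
    d=pc@R; o=-R.T@t                       # ray directions, camera centre
    return o+d*np.array(s["z_map"])[...,None], o, d
HUE={"red":(172,6),"yellow":(20,32),"green":(50,90),"blue":(100,125)}
def blob(s,c,box,zt,tol=0.008):
    """Top face of a coloured thing: pixels of its colour at height zt, rays cast onto z=zt."""
    P,o,d=cloud(s); h=cv2.cvtColor(s["color"],cv2.COLOR_RGB2HSV)
    lo,hi=HUE[c]; H=h[...,0]; m=((H>=lo)&(H<=hi)) if lo<hi else ((H>=lo)|(H<=hi))
    m&=(h[...,1]>90)&(h[...,2]>40)&(abs(P[...,2]-zt)<tol)
    u0,v0,u1,v1=box; b=np.zeros_like(m); b[v0:v1,u0:u1]=1; m=(m&b).astype(np.uint8)
    n,l,st,_=cv2.connectedComponentsWithStats(m); k=1+np.argmax(st[1:,4]); m=l==k
    Q=(o+d*((zt-o[2])/d[...,2])[...,None])[m]
    return Q[:,:2], P[m]
E
python3 - <<'E'
from util import *
s=dict(np.load("top0.npz"))
J={};T={}
for c in HUE:
    Q,P=blob(s,c,(135,185,285,265),.116)
    (x,y),r=cv2.minEnclosingCircle((Q*1000).astype(np.float32)); J[c]=(x,y)
    print("jar",c,len(Q),round(x),round(y),"r",round(r,1),"z",P[:,2].mean().round(4))
for c in HUE:
    Q,P=blob(s,c,(330,180,470,235),.067,.006)
    (x,y),wh,a=cv2.minAreaRect((Q*1000).astype(np.float32)); T[c]=(x,y)
    print("tin",c,len(Q),round(x),round(y),np.round(wh),round(a,1),"z",P[:,2].mean().round(4))
for D in (J,T):
    A=np.array(list(D.values())); c=A.mean(0); w=np.linalg.svd(A-c)[2]; v=w[0]*np.sign(w[0,1])
    print(c.round(1),"yaw",np.arctan2(-v[0],v[1]).round(3),{k:((np.array(p)-c)@w.T).round(1).tolist() for k,p in D.items()})
# wood heights along rack mid, wood mask
P,o,d=cloud(s)
h=cv2.cvtColor(s["color"],cv2.COLOR_RGB2HSV)
m=(h[...,0]>8)&(h[...,0]<22)&(h[...,1]>70)&(P[...,2]>.005)&(P[...,2]<.08); b=np.zeros_like(m); b[170:280,325:472]=1; m&=b
for a,z,tol in(("lip",.028,.003),("rear",.062,.004),("shelf",.012,.003),("step",.022,.003)):
    k=m&(abs(P[...,2]-z)<tol); q=(P[k][:,:2]*1000).astype(np.float32); r=cv2.minAreaRect(q); print(a,k.sum(),np.round(r[0]),np.round(r[1]),round(r[2],1))
E
```

```text
jar red 350 543 196 r 22.9 z 0.1159
jar yellow 347 545 131 r 22.6 z 0.1158
jar green 334 523 260 r 22.2 z 0.1159
jar blue 341 515 325 r 22.6 z 0.1158
tin red 217 571 -223 [35. 36.] 88.7 z 0.0667
tin yellow 274 582 -154 [52. 37.] 25.5 z 0.0661
tin green 207 583 -91 [34. 35.] 0.1 z 0.0666
tin blue 261 568 -293 [42. 43.] 88.0 z 0.0658
[531.5 228. ] yaw 0.169 {'red': [-33.8, 6.3], 'yellow': [-97.6, -3.2], 'green': [32.6, -3.2], 'blue': [98.8, 0.1]}
[ 576.  -190.3] yaw -0.085 {'red': [-33.1, 2.3], 'yellow': [36.4, -3.1], 'green': [99.5, 1.4], 'blue': [-102.9, -0.5]}
lip 685 [ 529. -186.] [289. 174.] 85.1
rear 446 [ 573. -190.] [289.  93.] 85.1
shelf 2684 [ 528. -181.] [280. 171.] 85.0
step 1445 [ 529. -182.] [280. 174.] 84.9
```

Everything measured agrees with the sizes given: heights of 116 and 67 mm, a 66 mm pitch, and a 289 mm rack at yaw -0.087. I'll grip each cap across the row and do the first jar.

```bash
cat > move.py <<'E'
import numpy as np
from scipy.spatial.transform import Rotation as Rn
from cell import ctrl,effector,planner,monitor,viewer
JAR={"red":(.543,.196),"yellow":(.545,.131),"green":(.523,.260),"blue":(.515,.325)}
SLOT={"green":.099,"yellow":.033,"red":-.033,"blue":-.099}
YW,YS=.169,-.087; OS=np.array([.5295,-.1862]); UP=.215; G=.087-.019   # G: tip height above jar's underside
SG=None
def rot(yaw,sg):
    y=sg*np.array([np.cos(yaw),np.sin(yaw),0]); z=np.array([0,0,-1.]); return Rn.from_matrix(np.c_[np.cross(y,z),y,z]).as_rotvec()
def place(c):
    a=SLOT[c]; return OS+Rn.from_euler("z",YS).as_matrix()[:2,:2]@[-.0425,a]
def p(xy,z): return np.array([xy[0],xy[1],z])
def pick(c,sg,xy=None):
    xy=JAR[c] if xy is None else xy
    ctrl.move_ptp(p(xy,UP),rot(YW,sg)) 
    ctrl.line_to(p(xy,.016+G),speed=.12)
    effector.close_gripper(25)
    m=monitor.sense(); print(c,"gap",m["finger_gap"].round(4),"grip",round(m["grip_force"],1),m["ee_pos"].round(4))
    ctrl.line_to(p(xy,UP),speed=.15)
def put(c,sg):
    q=place(c)
    ctrl.line_to(p(q,UP),rot(YS,sg),speed=.25)
    ctrl.line_to(p(q,.012+G+.02),speed=.12)
    ctrl.line_to(p(q,.012+G+.0005),speed=.03)
    m=monitor.sense(); print(c,"gap",m["finger_gap"].round(4),"F",m["wrist_force"].round(1),m["ee_pos"].round(4),"t",round(m["time_s"],1))
    effector.open_gripper(); ctrl.sleep(.2)
    ctrl.line_to(p(q,UP),speed=.15)
E
python3 - <<'E'
from move import *
for sg in (1,-1):
    for xy,yw in [(JAR[c],YW) for c in JAR]+[(place(c),YS) for c in SLOT]:
        q=planner.inverse_kinematics(p(xy,.1),rot(yw,sg)); print(sg,np.round(xy,3),None if q is None else np.round(q,2))
E
```

```text
1 [0.543 0.196] [-0.8   0.5   0.52  1.84 -0.32  0.88  0.04]
1 [0.545 0.131] [-0.73  0.48  0.56  1.88 -0.33  0.87  0.16]
1 [0.523 0.26 ] [-0.87  0.5   0.46  1.82 -0.28  0.88 -0.11]
1 [0.515 0.325] [-0.89  0.53  0.37  1.76 -0.23  0.9  -0.25]
1 [ 0.496 -0.084] [-0.7   0.55  1.03  2.03 -0.61  0.9   0.58]
1 [ 0.49 -0.15] [-0.51  0.52  0.95  2.01 -0.55  0.89  0.65]
1 [ 0.484 -0.215] [-0.25  0.48  0.77  1.96 -0.44  0.87  0.67]
1 [ 0.479 -0.281] [-0.31  0.69  1.08  1.91 -0.73  1.01  1.02]
-1 [0.543 0.196] [ 0.38  0.73 -1.09  1.8   0.73  1.08  2.33]
-1 [0.545 0.131] [ 0.5   0.69 -1.09  1.84  0.71  1.05  2.45]
-1 [0.523 0.26 ] [-0.4   0.47 -0.15  1.81  0.09  0.87  2.72]
-1 [0.515 0.325] [-0.46  0.51 -0.2   1.74  0.13  0.9   2.59]
-1 [ 0.496 -0.084] [-0.73  0.58  1.09  2.03 -0.65  0.93 -2.52]
-1 [ 0.49 -0.15] [-0.59  0.6   1.09  2.01 -0.67  0.94 -2.38]
-1 [ 0.484 -0.215] [-0.45  0.64  1.08  1.97 -0.69  0.97 -2.25]
-1 [ 0.479 -0.281] [-0.31  0.69  1.08  1.91 -0.73  1.01 -2.13]
```

```bash
python3 - <<'E'
from move import *
ctrl.goto_joints([-.35,.417,0,1.614,0,1.111,0])
print(monitor.sense()["ee_pos"])
pick("yellow",1); put("yellow",1)
m=monitor.sense(); print(m["qpos"].round(2),m["time_s"])
E
```

```text
[0.59634215 0.18631178 0.20554694]Traceback (most recent call last):
  File "<stdin>", line 4, in <module>
  File "move.py", line 18, in pick
    m=monitor.sense(); print(c,"gap",m["finger_gap"].round(4),"grip",round(m["grip_force"],1),m["ee_pos"].round(4))
                                     ^^^^^^^^^^^^^^^^^^^^^
AttributeError: 'float' object has no attribute 'round'
```

```bash
sed -i 's/m\["finger_gap"\].round(4)/round(m["finger_gap"],4)/' move.py; python3 - <<'E'
from move import *
import cv2
m=monitor.sense(); print(m["finger_gap"],m["grip_force"],m["ee_pos"],m["wrist_force"].round(1),m["time_s"])
ctrl.line_to(p(JAR["yellow"],UP),speed=.15)
put("yellow",1)
m=monitor.sense(); print(m["qpos"].round(2),m["time_s"],m["finger_gap"])
cv2.imwrite("pics/s1.png",viewer.snapshot("scene")["color"][150:350,100:580,::-1])
E
```

```text
0.044548273651709304 24.999952018260956 [0.54499902 0.13099074 0.08397136] [ 0.2  0.5 -0.3] 4.7583
yellow gap 0.0445 F [ 0.6  0.1 -1.6] [ 0.4901 -0.1497  0.0805] t 9.0
[ 0.02  0.21  0.25  1.89 -0.06  1.05  0.21] 11.125 0.09371826722046815
```

View pics/s1.png

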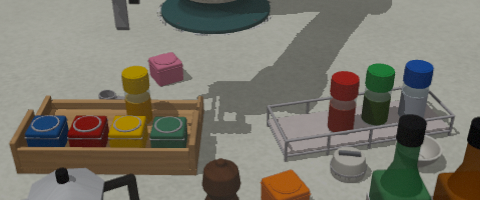

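The crop shows the yellow jar upright at about (136,90), behind its yellow tin at (128,127), which has not moved. The other three jars still stand in the wire rack, so I'll carry on with them.

```bash
python3 - <<'E'
from move import *
from util import *
for c in ("red","green","blue"):
    pick(c,1)
    g=monitor.sense()["finger_gap"]
    if g<.04: raise SystemExit(f"lost {c} {g}")
    put(c,1)
ctrl.goto_joints([-1.0,.417,0,1.614,0,1.111,0])
s=viewer.snapshot("top"); cv2.imwrite("pics/t2.png",cv2.resize(s["color"][160:300,310:490,::-1],None,fx=3,fy=3))
v=viewer.snapshot("scene"); cv2.imwrite("pics/s2.png",cv2.resize(v["color"][200:340,90:330,::-1],None,fx=2.5,fy=2.5))
M=Rn.from_euler("z",YS).as_matrix()[:2,:2]
for c in HUE:
    for n,z,b in (("jar",.112,(320,180,480,290)),("tin",.067,(320,170,480,240))):
        Q,P=blob(s,c,b,z,.006); (x,y),r=cv2.minEnclosingCircle((Q*1000).astype(np.float32))
        print(n,c,len(Q),((np.array([x,y])/1000-OS)@M*1000).round(1),"r",round(r,1),"z",P[:,2].mean().round(4))
print(monitor.sense()["time_s"])
E
```

```text
red gap 0.0446 grip 25.0 [0.543 0.196 0.084]
red gap 0.0449 F [-0.1  0.5 -1.9] [ 0.4843 -0.2154  0.0805] t 19.3
green gap 0.0447 grip 25.0 [0.523 0.26  0.084]
green gap 0.0445 F [ 0.4 -1.2 -0.8] [ 0.4958 -0.0839  0.0805] t 29.7
blue gap 0.0446 grip 25.0 [0.515 0.325 0.084]
blue gap 0.0449 F [ 0.1  1.3 -2.6] [ 0.4786 -0.2812  0.0806] t 40.9
jar red 326 [-42.6 -30.9] r 22.1 z 0.1111
tin red 217 [ 43.9 -32.1] r 18.8 z 0.0662
jar yellow 345 [-43.3  34.9] r 22.4 z 0.1112
tin yellow 377 [42.8 33.7] r 34.2 z 0.0661
jar green 342 [-43.2 100. ] r 22.3 z 0.1113
tin green 207 [45.3 99.2] r 18.1 z 0.0667
jar blue 333 [-42.5 -94.9] r 22.9 z 0.1111
tin blue 257 [  48.6 -106.2] r 25.8 z 0.0658
45.975
```

```bash
python3 -c "
import cv2,numpy as np
a,b=cv2.imread('pics/t2.png'),cv2.imread('pics/s2.png'); h=290
f=lambda i:cv2.resize(i,(int(i.shape[1]*h/i.shape[0]),h))
cv2.imwrite('pics/both.png',np.vstack([f(x)if 0 else cv2.copyMakeBorder(f(x),0,0,0,500-f(x).shape[1],0) for x in (a,b)]))"
```

```text
(no output)
```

View pics/both.png

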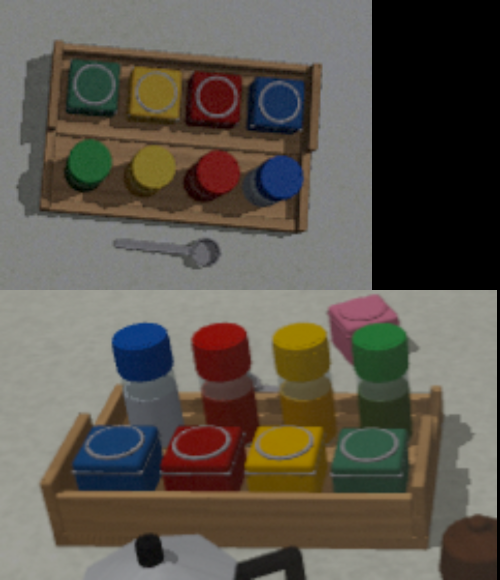

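Both views show four upright jars, each in front of its own tin, with the caps at (90,165), (153,170), (214,173) and (279,178) in the upper crop. Jar offsets along the row are about 1-5 mm. The blue tin's -106 mm reading comes from an incomplete colour mask: its lid ring at (280,103) keeps the even spacing of the others.

```bash
python3 -c "
from cell import job_done
print(job_done())"
```

```text
the job is handed in; nothing more can be done
None
```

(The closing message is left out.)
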